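# Start a pot soaking and dial its soak timer

## Robot

A 7-joint arm with a two-finger parallel gripper is mounted at the origin on the work surface. World frame = base frame: x ahead of the robot, y to its left, z up, the work surface at z = 0. Lengths are in m, angles in rad, forces in N, time in s.
With the tool pointing down it reaches from about 0.425 to 0.875 m from the base axis. Payload 9.9 kg.
Tool frame: the origin (TCP) lies at the very end of the fingers, on their centre line; the grasp point (between the pads) lies manip.grip_point_offset behind it (manip.grip_point_offset is the distance from the TCP to the grasp point, in m); z points along the fingers, y is the line along which they close (so a half turn about z gives the same grasp; the last joint's range is limited). The gripper opens to 85 mm and grips with 20 to 120 N. Pads are 22 mm wide; open, the fingers measure 114 mm over their backs; the gripper's body (76 mm by 85 mm) begins 54 mm behind the grasp point. The pads swing forward as they close: fully open they stand 13 mm farther back than shut.
Start: joints at [-0.084, 0.576, 0.025, 1.437, -0.015, 1.129, -0.057], TCP at [0.675, 0, 0.231] pointing down, gripper open.
Joint ranges: [-2.76, 2.76], [-0.34, 2.15], [-1.52, 1.57], [0.19, 2.46], [-1.09, 4.23], [0.17, 1.99], [-2.82, 2.82]. Speed limits (rad/s): [2.22, 2.22, 3.01, 3.01, 3.14, 3.14, 3.14].

## Interface

Orientations are given as a 3x3 rotation matrix whose columns are the frame's x, y, z axes.
In Python, from plant import manip, optics gives the robot as it stands.
- The arm moves only by the tool drive_tool, never from a script. Its argument "increments" is a list that holds one entry, the list of rows, each a list of 7 numbers: the shift along the tool's x, y, z in m, then the turn, a rotation vector about the tool's x, y, z in degrees, then the finger opening in m, from 0 to 0.0854. In form: [[[dx, dy, dz, wx, wy, wz, fingers], ...]]. A call has 1 to 20 rows; each row is the pose to reach, as a shift and turn from the pose commanded when the call began, along the tool's axes at that moment; what a row does not reach only later rows make up. A row lasts 1/8 s, in which the tool goes at most 62.5 mm and 10.7 degrees, less where a joint would pass 70% of its speed; a pose out of reach is approached as far as the arm can. A call with a gripper value outside its range is refused whole. The fingers move at their own pace and stop on an object; "grip_force" is the grip in N (left out, the last holds). Time passes only in rows, so rows that repeat a pose let the fingers close. It gives the time, the measured TCP pose, the force, the opening and the grip force at its end, in the units of the state.
- manip.get_obs(): the state, without advancing time (a new reading comes with each control period).
- optics.grab_frame(name): name is "scene" or "side" or "wrist"; returns a dict with "pixels" (384x512x3 uint8, red, green, blue), "mtx" (3x3 intrinsics, pixels), "dist_coeffs" ([k1, k2, p1, p2, k3] as OpenCV has them; the pictures are not rectified), "pose" (4x4, takes a point from camera to world coordinates). Camera axes: x right, y down, z forward; pixel columns grow to the right and rows downward; lengths in m; the calibration is good to about 2 mm. A picture is of the moment at which its call begins. There is no depth.
- manip.job_done(): hands the job in; it is judged then, once.
The state is a dict: "t": time; "joints": joint angles; "qvel": joint speeds; "tau": joint torques, N m; "tcp_pos": TCP position; "ee_rot": TCP orientation; "wrist_force": force on the tool from outside, world axes, zero at the start; "torque": the same for the moment, N m; "finger_gap": finger opening in m; "finger_force": force on a finger pad.
Only numpy, scipy, OpenCV 4.12 (cv2) and the standard library are available. Lean on these libraries where they do the work, as an engineer would, in place of code of your own. Each camera call takes 0.05 s, during which the arm holds its last target. There are 200 camera calls.

## Task

The unglazed black pot that stands on the round turntable is next to be soaked: set it down gently, upright, on the floor of the aluminium tray and let go of it, and leave the other pot waiting on its slatted stand. Then turn the white timer's knob clockwise so that its pointer is at the single stud if you soaked the low pot, or midway between the pair of studs if you soaked the tall one, and let go. The light timer slides and spins round with its stiff knob unless you press it down onto the counter while turning, and it must stay where and as it stands; disturb nothing else.

Things in the scene. Friction and masses are not known exactly. Their poses are not given: they have to be found in the camera images.
- turntable: Round hinoki turntable, 150 mm across and 30 mm high; it does not turn or move in this task. Origin: centre of its underside. One pot stands near the middle of it at the start: that is the pot to soak.
- stand: Small square slatted hinoki stand, 100 x 100 mm, 30 mm high, fixed. Origin: centre of its underside. The other pot stands near the middle of it and waits there. Turntable and stand may change places.
- pot_tall: Tall black pot, a straight-sided open cylinder 60 mm across and 125 mm high, wall 4 mm, about 0.4 kg. Origin: centre of its underside, z up its axis.
- pot_low: Low black pot, a straight-sided open cylinder 60 mm across and 65 mm high, wall 4 mm, about 0.26 kg. Origin: centre of its underside, z up its axis.
- tray: Empty open aluminium soak tray, fixed, 180 mm along its x, 150 mm along its y, 35 mm high; walls 5 mm, floor 5 mm thick. Origin: centre of its underside.
- timer: Loose round white timer standing on four small feet on the counter: 150 mm across, its flat top 50 mm above the counter, about 0.5 kg in all. Origin: centre of its underside, on the knob's axis. On its top: a rib 20 mm long at its own -x side (joint value 0), then clockwise seen from above a single stud 45 degrees from the rib (0.785 rad) and a pair of studs whose middle is 90 degrees from the rib (1.571 rad, at its own +y side), all about 57 mm from the centre.
- timer_edge (a point): Point on the timer's rim, 75 mm from its axis on its own -x side (at the outer end of the rib), 50 mm high.
- knob_grip (a point): Point to grip on the knob's axis, 90 mm above the counter with the knob unpressed, turning with the knob. The knob's grip is an upright bar 64 mm long (along this point's x), 22 mm wide (along its y) and 36 mm tall, from 68 to 104 mm above the counter, on a skirt disc 72 mm across that turns with it (its top at 68 mm). The pointer is the small dark nose on the skirt at the end of the bar on this point's -x side; a dark line on top of the bar leads to it.
- timer_knob (a joint): Angle of the timer's knob, rad: 0 with the pointer at the rib, growing clockwise seen from above, stops at 0 and 2.3. Friction holds it where it is left (about 0.22 N m to turn it, more than the unpressed timer's feet hold against the counter). Starts between 0 and 0.4.
- timer_press (a joint): How far the knob is pushed down, m, 0 to 0.010 (stop). A spring lifts it: about 3 N to start it moving and 1.5 N more per mm, 18 N at the stop. It can be turned at any depth; 6 to 8 mm (12 to 15 N) presses the timer's feet down enough that it does not spin.
- mister: Bystander: yellow spray mister with a press button on top, 76 mm across, 166 mm high. Origin: centre of its underside.
- scoop: Bystander: aluminium scoop lying flat, 200 mm long, 30 mm high. Origin: on its underside where the handle meets the pan.
- brush: Bystander: wooden hand brush, 150 x 40 mm, 38 mm high, lying on its bristles. Origin: centre of its underside.
- saucers: Bystander: stack of terracotta saucers, 100 mm across, 36 mm high. Origin: centre of its underside.
- feed_bottle: Bystander: amber bottle of plant feed, 68 mm across, 170 mm high. Origin: centre of its underside.
- twine: Bystander: twine spool standing on end, 68 mm across, 70 mm high. Origin: centre of its underside.
Mind the look-alikes: they are no part of the job. Leave any pink or red look-alike of the pot_tall alone.

How it is judged:
On the way, in this order (a step that is already met when the one before it is completed fails the run):
1. the pot from the turntable stands upright in the tray, released, the other pot still on the stand (((x of pot_low in the frame of tray between -0.085 and 0.085 m and y of pot_low in the frame of tray between -0.07 and 0.07 m and z of pot_low in the frame of tray below 0.012 m and angle between each of pot_low, pot_tall's own z axis and vertical below 0.12 rad and linear speed of pot_low below 0.03 m/s and contact force between the fingers and pot_low below 0.2 N and horizontal distance between pot_tall and stand below 0.04 m and height (world z) of pot_tall above 0.025 m) or (x of pot_tall in the frame of tray between -0.085 and 0.085 m and y of pot_tall in the frame of tray between -0.07 and 0.07 m and z of pot_tall in the frame of tray below 0.012 m and angle between each of pot_tall, pot_low's own z axis and vertical below 0.12 rad and linear speed of pot_tall below 0.03 m/s and contact force between the fingers and pot_tall below 0.2 N and horizontal distance between pot_low and stand below 0.04 m and height (world z) of pot_low above 0.025 m))), for 0.2 s.
2. the timer's knob is let up again with its pointer at the mark of that pot (((x of pot_low in the frame of tray between -0.085 and 0.085 m and y of pot_low in the frame of tray between -0.07 and 0.07 m and z of pot_low in the frame of tray below 0.012 m and angle between each of pot_low, pot_tall's own z axis and vertical below 0.12 rad and linear speed of pot_low below 0.03 m/s and contact force between the fingers and pot_low below 0.2 N and horizontal distance between pot_tall and stand below 0.04 m and height (world z) of pot_tall above 0.025 m and value of joint timer_knob between 0.6454 and 0.9254 rad and value of joint timer_press below 0.003 m) or (x of pot_tall in the frame of tray between -0.085 and 0.085 m and y of pot_tall in the frame of tray between -0.07 and 0.07 m and z of pot_tall in the frame of tray below 0.012 m and angle between each of pot_tall, pot_low's own z axis and vertical below 0.12 rad and linear speed of pot_tall below 0.03 m/s and contact force between the fingers and pot_tall below 0.2 N and horizontal distance between pot_low and stand below 0.04 m and height (world z) of pot_low above 0.025 m and value of joint timer_knob between 1.4308 and 1.7108 rad and value of joint timer_press below 0.003 m))), for 0.2 s.
At the end, for the whole second after the job is handed in: Turntable's pot upright (0.12 rad) on the tray floor, released, at rest; other pot upright within 40 mm of the stand's centre; knob at 0.785 rad (low pot soaked) or 1.571 (tall), within 0.14, let up; timer flat, at rest, its centre and edge point within 25 mm of their starts (((x of pot_low in the frame of tray between -0.085 and 0.085 m and y of pot_low in the frame of tray between -0.07 and 0.07 m and z of pot_low in the frame of tray below 0.012 m and angle between each of pot_low, pot_tall's own z axis and vertical below 0.12 rad and linear speed of pot_low below 0.03 m/s and contact force between the fingers and pot_low below 0.2 N and horizontal distance between pot_tall and stand below 0.04 m and height (world z) of pot_tall above 0.025 m and value of joint timer_knob between 0.6454 and 0.9254 rad and distance of each of timer_edge, timer from where it was at the start of the episode below 0.025 m and value of joint timer_press below 0.003 m and angle between timer's own z axis and vertical below 0.05 rad and linear speed of timer below 0.02 m/s) or (x of pot_tall in the frame of tray between -0.085 and 0.085 m and y of pot_tall in the frame of tray between -0.07 and 0.07 m and z of pot_tall in the frame of tray below 0.012 m and angle between each of pot_tall, pot_low's own z axis and vertical below 0.12 rad and linear speed of pot_tall below 0.03 m/s and contact force between the fingers and pot_tall below 0.2 N and horizontal distance between pot_low and stand below 0.04 m and height (world z) of pot_low above 0.025 m and value of joint timer_knob between 1.4308 and 1.7108 rad and distance of each of timer_edge, timer from where it was at the start of the episode below 0.025 m and value of joint timer_press below 0.003 m and angle between timer's own z axis and vertical below 0.05 rad and linear speed of timer below 0.02 m/s))); the robot touches nothing.
It fails at once if the timer slides or spins on the counter: its edge point or centre more than 25 mm from where it started (distance of any of timer_edge, timer from where it was at the start of the episode above 0.025 m).
It fails at once if a pot is dropped or slammed into the tray (over 60 N) (contact force between any of pot_low, pot_tall and tray above 60 N).
It fails at once if a bystander is moved more than 30 mm (distance of any of mister, scoop, brush, saucers, feed_bottle, twine from where it was at the start of the episode above 0.03 m).
It also fails if it takes over 59 s, if anything falls off the work surface, if the arm or the gripper's body presses on something with over 40 N, if the wrist force passes 120 N, or if a joint passes its speed limit or range.

## Working session

There is one attempt and no reset: what is moved stays moved. The work goes in short steps, Python scripts to look and compute and a tool call to move; the robot and the scene stay as the last step left them, time stands still between calls to the robot, and variables do not carry over. Pictures are saved under pics/ and viewed, at most 10 in all, crops included, and the job is handed in when it is done.

Besides the shell and the picture viewer there is one more tool, called after ">>>" by a JSON object that holds its "api" and its "payload", one argument or row to a line. drive_tool: Moves the arm, as the interface text tells. Its arguments: {"type":"object","properties":{"increments":{"type":"array","items":{"type":"array","items":{"type":"array","items":{"type":"number"}}}},"grip_force":{"type":"number"}},"required":["increments"]}

```bash
mkdir -p pics
cat > h.py <<'E'
import numpy as np, cv2
from plant import manip, optics
def grab(n,f=None):
    d=optics.grab_frame(n)
    if f: cv2.imwrite('pics/'+f,cv2.cvtColor(np.asarray(d['pixels']),cv2.COLOR_RGB2BGR))
    return d
def ray(d,px):
    p=cv2.undistortPoints(np.array(px,float).reshape(-1,1,2),d['mtx'],np.array(d['dist_coeffs']))[:,0]
    T=np.array(d['pose']); return T[:3,3], np.c_[p,np.ones(len(p))]@T[:3,:3].T
def at_z(d,px,z):
    o,r=ray(d,px); z=np.broadcast_to(z,len(r)); return o+r*((z-o[2])/r[:,2])[:,None]
def proj(d,P):
    T=np.linalg.inv(np.array(d['pose'])); rv=cv2.Rodrigues(T[:3,:3])[0]
    return cv2.projectPoints(np.array(P,float).reshape(-1,1,3),rv,T[:3,3],np.array(d['mtx'],float),np.array(d['dist_coeffs'],float))[0][:,0]
E
python3 - <<'E'
from h import *
import pickle
D={n:grab(n,n+'0.png') for n in('scene','side','wrist')}
pickle.dump(D,open('d0.pkl','wb'))
a=cv2.imread('pics/scene0.png');cv2.imwrite('pics/scene0b.png',cv2.resize(a,(800,600)))
a=cv2.imread('pics/side0.png');cv2.imwrite('pics/side0b.png',cv2.resize(a,(800,600)))
for n in D: print(n,np.array(D[n]['pose']).round(3).tolist())
o=manip.get_obs();print(o,manip.grip_point_offset)
E
```

```text
scene [[-0.679, 0.524, -0.515, 1.224], [0.734, 0.477, -0.483, 0.586], [-0.007, -0.706, -0.708, 0.971], [0.0, 0.0, 0.0, 1.0]]
side [[0.694, -0.496, 0.521, -0.162], [-0.72, -0.492, 0.49, -0.71], [0.013, -0.715, -0.699, 1.103], [0.0, 0.0, 0.0, 1.0]]
wrist [[1.0, 0.001, -0.001, 0.676], [0.0, -0.95, -0.312, 0.08], [-0.001, 0.312, -0.95, 0.374], [0.0, 0.0, 0.0, 1.0]]
{'t': 0.15, 'joints': array([-0.08384087,  0.57634852,  0.02486868,  1.43769007, -0.01498351,
        1.12900036, -0.05650257]), 'qvel': array([ 3.87051989e-04, -9.91301429e-04,  7.36522865e-04, -1.55286812e-03,
       -2.14743596e-04,  2.09763843e-04, -3.98320610e-05]), 'tau': array([ 3.53695883e-03, -7.66262698e+01,  2.25340560e+00, -2.86181796e+01,
        1.58117601e-02,  9.86463390e-03, -3.06662548e-05]), 'tcp_pos': array([6.74668435e-01, 2.23035381e-05, 2.30643545e-01]), 'ee_rot': array([[-6.18452208e-05,  9.99999206e-01, -1.25855671e-03],
       [ 9.99999994e-01,  6.17367836e-05, -8.61986692e-05],
       [-8.61209015e-05, -1.25856204e-03, -9.99999204e-01]]), 'wrist_force': array([-7.44179230e-04,  1.48812985e+00,  1.12048483e-01]), 'torque': array([0.04304327, 0.00912731, 0.02321936]), 'finger_force': 0.0, 'finger_gap': 0.08551466805809516} 0.0187
```

View pics/scene0b.png

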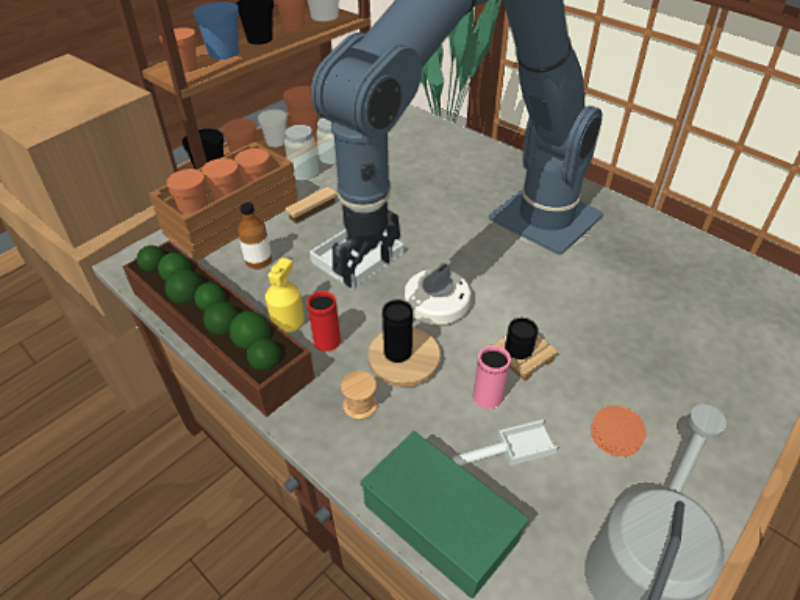

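View pics/side0b.png

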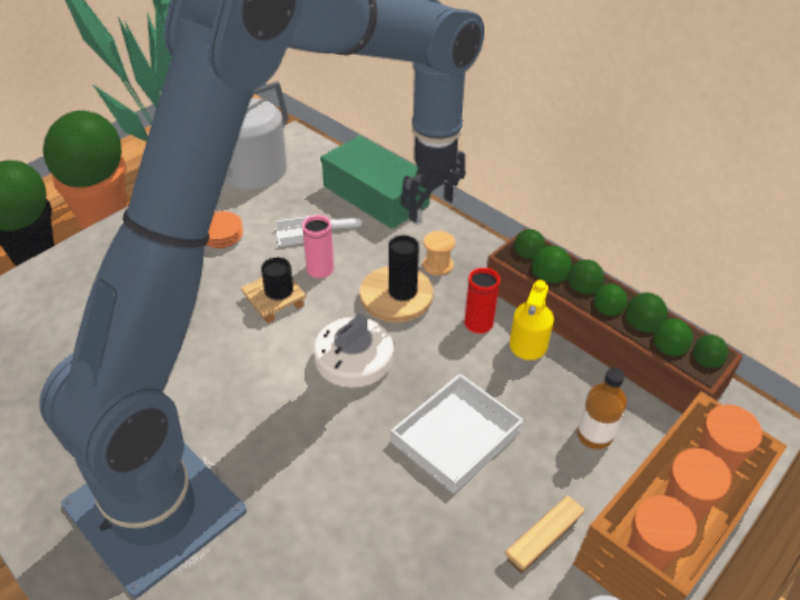

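The tall black pot is on the turntable (side view 404,243; scene 398,312) and the low pot is on the stand, so the target is the pair of studs. The tray is at side (456,432), the timer at side (354,345), and the red look-alike at side (482,300).

Run:
```python
from h import *
import pickle
D=pickle.load(open('d0.pkl','rb'));s=800/512
S=D['side'];C=D['scene']
f=lambda d,p,z:at_z(d,np.array(p)/s,z).round(3).tolist()
print('tray',f(S,[(462,377),(521,423),(454,490),(391,435)],.035))
print('tall',f(S,[(404,243)],.155),f(C,[(398,308)],.155))
print('low',f(S,[(277,266)],.095),f(C,[(522,326)],.095))
print('red',f(S,[(484,278)],.125),f(C,[(323,300)],.125))
print('pink',f(S,[(318,225)],.125),f(C,[(493,358)],.125))
print('timer',f(S,[(354,345)],.05),f(C,[(438,292)],.05))
print('mister',f(S,[(530,350)],.0),'twine',f(S,[(438,268)],.0),'bottle',f(S,[(597,440)],0),'tt',f(S,[(396,290)],.03))
a=cv2.cvtColor(S['pixels'],cv2.COLOR_RGB2BGR)[192:256,192:264]
b=cv2.cvtColor(C['pixels'],cv2.COLOR_RGB2BGR)[160:224,248:312+8]
cv2.imwrite('pics/t0.png',np.hstack([cv2.resize(x,(396,352),interpolation=cv2.INTER_CUBIC) for x in(a,b)]))
```

```text
tray [[0.556, -0.195, 0.035], [0.55, -0.337, 0.035], [0.367, -0.341, 0.035], [0.373, -0.192, 0.035]]
tall [[0.65, 0.045, 0.155]] [[0.639, 0.042, 0.155]]
low [[0.473, 0.224, 0.095]] [[0.465, 0.222, 0.095]]
red [[0.71, -0.11, 0.125]] [[0.704, -0.107, 0.125]]
pink [[0.593, 0.233, 0.125]] [[0.594, 0.24, 0.125]]
timer [[0.463, -0.008, 0.05]] [[0.466, 0.004, 0.05]]
mister [[0.725, -0.23, 0.0]] twine [[0.775, 0.058, 0.0]] bottle [[0.638, -0.448, 0.0]] tt [[0.639, 0.054, 0.03]]
```

View pics/t0.png

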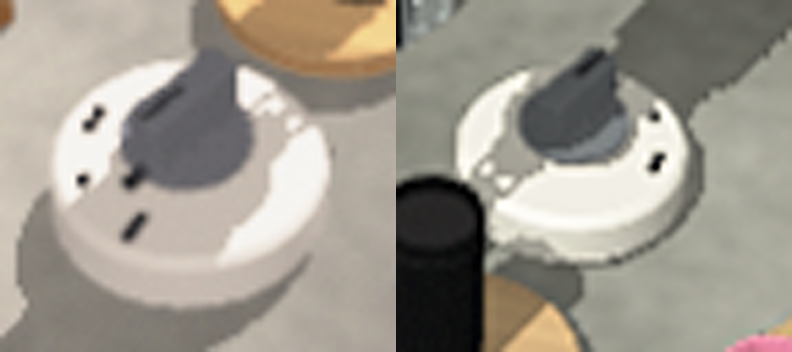

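Timer views: in the side crop the rib is at (134,228), the single stud at (83,180), the pair at (93,117) and the pointer nose at (134,178). The knob starts near 0–0.3.

Run:
```python
from h import *
import pickle
D=pickle.load(open('d0.pkl','rb'));S=D['side'];C=D['scene']
g=lambda p:np.array(p)/5.5+192
P=at_z(S,g([(134,228),(83,180),(93,117),(134,178)]),[.05,.052,.052,.068]);print(P.round(4))
# fit: rib at radius 57 dir a ; stud a-45; pair a-90 (cw)
from scipy.optimize import least_squares
def m(q): 
    a=q[2]-np.radians([0,45,90]); return np.c_[q[0]+.057*np.cos(a),q[1]+.057*np.sin(a)]
r=least_squares(lambda q:(m(q)-P[:3,:2]).ravel(),[.465,0,np.pi]);print(r.x,np.degrees(r.x[2]),r.fun*1e3)
v=P[3,:2]-r.x[:2];print('pointer',np.degrees(np.arctan2(v[1],v[0])),np.hypot(*v))
# scene: pair of studs seen there?
gc=lambda p:np.array(p)/5.5+[248,160]
print(at_z(C,gc([(655,117),(657,162)])-[72,0],.052))
```

```text
[[ 0.4088 -0.022   0.05  ]
 [ 0.4112  0.02    0.052 ]
 [ 0.4452  0.0497  0.052 ]
 [ 0.4221 -0.0089  0.068 ]]
[ 0.46272021 -0.00467438  3.46279107] 198.403313622073 [-0.13745853 -0.62137811  0.5718898   0.8750697  -0.43443126 -0.25369159]
pointer -174.06280044607692 0.04086692377986408
[[0.41057775 0.02564252 0.052     ]
 [0.44240583 0.05239702 0.052     ]]
```

>>> {"api": "drive_tool", "payload": {
  "increments": [
    [[0.022, -0.015, 0, 0, 0, 0, 0.0854], [0.044, -0.03, 0, 0, 0, 0, 0.0854], [0.044, -0.03, 0, 0, 0, 0, 0.0854], [0.044, -0.03, 0, 0, 0, 0, 0.0854]]
  ],
  "grip_force": 30
}}

```text
t: 0.65
tcp_pos: [0.6452, 0.0433, 0.2312]
ee_rot: [[0.0, 1.0, 0.0], [1.0, -0.0, -0.001], [-0.001, 0.0, -1.0]]
wrist_force: [-0.6, -0.8, -0.1]
finger_gap: 0.0848
finger_force: 0.0
```

Run:
```python
from h import *
d=grab('wrist','w1.png');print(manip.get_obs()['t'],manip.get_obs()['tcp_pos'])
print(proj(d,[(.645,.044,.155),(.645,.044,.03)]))
```

```text
0.7 [0.64532928 0.04293722 0.23120676]
[[260.45700704 194.96311683]
 [261.04585514 153.90235939]]
```

View pics/w1.png

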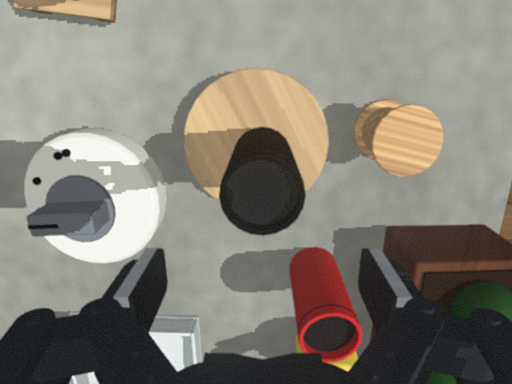

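The wrist view shows the pot's rim at (263,193), about 2 mm from where I predicted it. I'll correct for that and go down.

>>> {"api": "drive_tool", "payload": {
  "increments": [
    [[0.002, 0.002, 0.04, 0, 0, 0, 0.0854], [0.002, 0.002, 0.08, 0, 0, 0, 0.0854], [0.002, 0.002, 0.11, 0, 0, 0, 0.0854], [0.002, 0.002, 0.125, 0, 0, 0, 0.0854], [0.002, 0.002, 0.125, 0, 0, 0, 0.0854], [0.002, 0.002, 0.125, 0, 0, 0, 0.05], [0.002, 0.002, 0.125, 0, 0, 0, 0.05], [0.002, 0.002, 0.125, 0, 0, 0, 0.05], [0.002, 0.002, 0.125, 0, 0, 0, 0.05], [0.002, 0.002, 0.125, 0, 0, 0, 0.05], [0.002, 0.002, 0.125, 0, 0, 0, 0.05], [0.002, 0.002, 0.12, 0, 0, 0, 0.05], [0.002, 0.002, 0.11, 0, 0, 0, 0.05]]
  ],
  "grip_force": 50
}}

```text
t: 2.33
tcp_pos: [0.6467, 0.046, 0.1215]
ee_rot: [[-0.0, 1.0, -0.001], [1.0, 0.0, -0.0], [-0.0, -0.001, -1.0]]
wrist_force: [1.1, -0.0, -3.1]
finger_gap: 0.0581
finger_force: 53.8
```

>>> {"api": "drive_tool", "payload": {
  "increments": [
    [[0, 0, -0.03, 0, 0, 0, 0.05], [0, 0, -0.06, 0, 0, 0, 0.05], [-0.02, -0.012, -0.065, 0, 0, 0, 0.05], [-0.06, -0.036, -0.065, 0, 0, 0, 0.05], [-0.1, -0.06, -0.065, 0, 0, 0, 0.05], [-0.14, -0.084, -0.065, 0, 0, 0, 0.05], [-0.18, -0.108, -0.065, 0, 0, 0, 0.05], [-0.22, -0.132, -0.065, 0, 0, 0, 0.05], [-0.26, -0.156, -0.065, 0, 0, 0, 0.05], [-0.29, -0.174, -0.065, 0, 0, 0, 0.05], [-0.306, -0.182, -0.065, 0, 0, 0, 0.05], [-0.312, -0.185, -0.065, 0, 0, 0, 0.05], [-0.312, -0.185, -0.065, 0, 0, 0, 0.05], [-0.312, -0.185, -0.03, 0, 0, 0, 0.05], [-0.312, -0.185, 0.0, 0, 0, 0, 0.05], [-0.312, -0.185, 0.01, 0, 0, 0, 0.05], [-0.312, -0.185, 0.015, 0, 0, 0, 0.05], [-0.312, -0.185, 0.015, 0, 0, 0, 0.05]]
  ]
}}

```text
t: 4.58
tcp_pos: [0.4626, -0.2659, 0.1068]
ee_rot: [[-0.001, 1.0, 0.001], [1.0, 0.001, -0.0], [-0.0, 0.001, -1.0]]
wrist_force: [-0.6, -0.9, -3.5]
finger_gap: 0.0581
finger_force: 54.7
```

Run:
```python
from h import *
d=grab('side');o=manip.get_obs();print(o['tcp_pos'],o['wrist_force'],o['t'])
print(proj(d,[(.462,-.266,.035)]))
a=cv2.cvtColor(d['pixels'],cv2.COLOR_RGB2BGR)[180:340,190:370]
cv2.imwrite('pics/s2.png',cv2.resize(a,None,fx=3.5,fy=3.5,interpolation=cv2.INTER_CUBIC))
```

```text
[ 0.46260275 -0.26602371  0.10703705] [ 0.14148708 -0.31486214 -3.72326919] 4.625
[[292.81411735 274.83407712]]
```

View pics/s2.png

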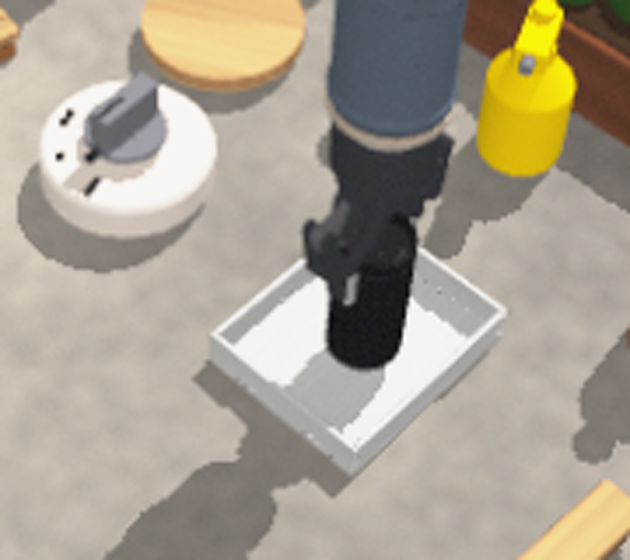

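The pot hangs over the middle of the tray, with its base at about crop (365,350). I'll lower it gently until it touches.

>>> {"api": "drive_tool", "payload": {
  "increments": [
    [[0, 0, 0.01, 0, 0, 0, 0.05], [0, 0, 0.018, 0, 0, 0, 0.05], [0, 0, 0.021, 0, 0, 0, 0.05], [0, 0, 0.023, 0, 0, 0, 0.05], [0, 0, 0.024, 0, 0, 0, 0.05], [0, 0, 0.025, 0, 0, 0, 0.05], [0, 0, 0.025, 0, 0, 0, 0.05]]
  ]
}}

```text
t: 5.5
tcp_pos: [0.4618, -0.2663, 0.0827]
ee_rot: [[0.001, 1.0, 0.001], [1.0, -0.001, -0.001], [-0.001, 0.001, -1.0]]
wrist_force: [-5.5, 1.3, 15.3]
finger_gap: 0.0583
finger_force: 56.3
```

>>> {"api": "drive_tool", "payload": {
  "increments": [
    [[0, 0, 0, 0, 0, 0, 0.0854], [0, 0, 0, 0, 0, 0, 0.0854], [0, 0, 0, 0, 0, 0, 0.0854], [0, 0, 0, 0, 0, 0, 0.0854], [0, 0, -0.02, 0, 0, 0, 0.0854], [0, 0, -0.06, 0, 0, 0, 0.0854], [0, 0, -0.1, 0, 0, 0, 0.0854], [0, 0, -0.14, 0, 0, 0, 0.0854], [0.04, 0, -0.15, 0, 0, 0, 0.0854], [0.09, 0, -0.15, 0, 0, 0, 0.0854], [0.14, 0, -0.15, 0, 0, 0, 0.0854], [0.19, 0, -0.15, 0, 0, 0, 0.0854], [0.24, 0, -0.15, 0, 0, 0, 0.0854], [0.255, 0.001, -0.15, 0, 0, 0, 0.0854], [0.26, 0.001, -0.15, 0, 0, 0, 0.0854], [0.26, 0.001, -0.15, 0, 0, 0, 0.0854]]
  ]
}}

```text
t: 7.5
tcp_pos: [0.463, -0.007, 0.2312]
ee_rot: [[0.001, 1.0, -0.0], [1.0, -0.001, -0.0], [-0.0, -0.0, -1.0]]
wrist_force: [-0.8, -0.4, -0.3]
finger_gap: 0.0854
finger_force: 0.0
```

Run:
```python
from h import *
import pickle
d=grab('wrist','w3.png');s=grab('side');pickle.dump((d,s),open('d3.pkl','wb'))
o=manip.get_obs();print(o['tcp_pos'],o['joints'],o['t'])
a=cv2.resize(cv2.cvtColor(s['pixels'],cv2.COLOR_RGB2BGR),(400,300));b=cv2.imread('pics/w3.png')
cv2.imwrite('pics/ws3.png',np.hstack([cv2.resize(b[:330],(512,330))[:, :512],cv2.copyMakeBorder(a[100:,120:],0,130,0,8,0)[:330,:288]]))
print(proj(d,[(.463,-.005,.05),(.463,-.005,.104)]))
```

```text
[ 0.46300084 -0.00742699  0.23122409] [-0.04838424  0.26339664 -0.04767377  1.97120629  0.01632785  0.90755189
 -0.10662082] 7.6
[[261.24320774 157.22797296]
 [261.05201238 172.52803908]]
```

View pics/ws3.png

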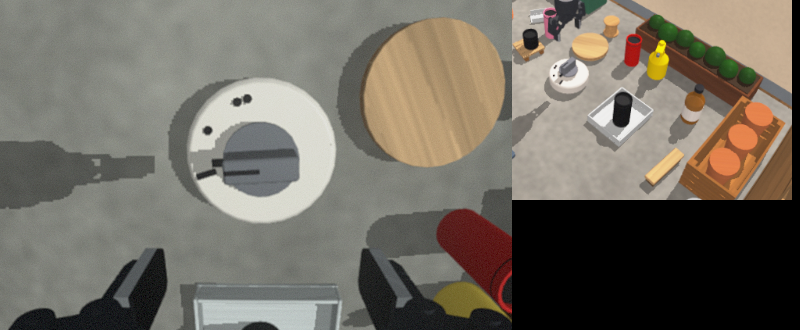

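The pot stands upright in the tray. In the wrist view the bar's top spans about (223,172)–(299,170), the nose is at (217,162), the rib at (206,175), the stud at (207,131) and the pair at (242,100).

Run:
```python
from h import *
import pickle
from scipy.optimize import least_squares
d,s=pickle.load(open('d3.pkl','rb'))
P=at_z(d,[(206,175),(207,131),(242,100),(217,162)],[.05,.053,.053,.068])
def m(q): 
    a=q[2]-np.radians([0,45,90]); return np.c_[q[0]+.057*np.cos(a),q[1]+.057*np.sin(a)]
r=least_squares(lambda q:(m(q)-P[:3,:2]).ravel(),[.465,0,np.pi]);print(r.x,np.degrees(r.x[2]),r.fun*1e3)
v=P[3,:2]-r.x[:2];print('nose',np.degrees(np.arctan2(v[1],v[0])),np.hypot(*v))
L=at_z(d,[(223,173),(260,171)],.104);v=L[0]-L[1];print(L,'line',np.degrees(np.arctan2(v[1],v[0])))
for a in (180,184,177,190): 
  u=np.array([np.cos(np.radians(a)),np.sin(np.radians(a))]);w=np.array([-u[1],u[0]]);c=r.x[:2]
  print(a,proj(d,[(*(c+i*.032*u+j*.011*w),.104) for i,j in((1,1),(1,-1),(-1,-1),(-1,1))]).round(0).tolist())
b=cv2.imread('pics/w3.png')[85:225,180:345];cv2.imwrite('pics/c3.png',cv2.resize(b,None,fx=4,fy=4,interpolation=cv2.INTER_CUBIC))
```

```text
[ 0.46229601 -0.0047223   3.45347806] 197.86971756170496 [ 0.30988082  0.90609614  0.15725995 -0.19964678 -0.46714068 -0.70644941]
nose -179.39334409055022 0.04048771614322976
[[ 0.4313852  -0.00537022  0.104     ]
 [ 0.46213117 -0.00368227  0.104     ]] line -176.85763664176272
180 [[222.0, 185.0], [221.0, 159.0], [299.0, 159.0], [298.0, 185.0]]
184 [[223.0, 187.0], [220.0, 162.0], [298.0, 157.0], [299.0, 182.0]]
177 [[221.0, 183.0], [222.0, 157.0], [300.0, 161.0], [298.0, 187.0]]
190 [[225.0, 191.0], [220.0, 166.0], [296.0, 153.0], [300.0, 178.0]]
```

View pics/c3.png

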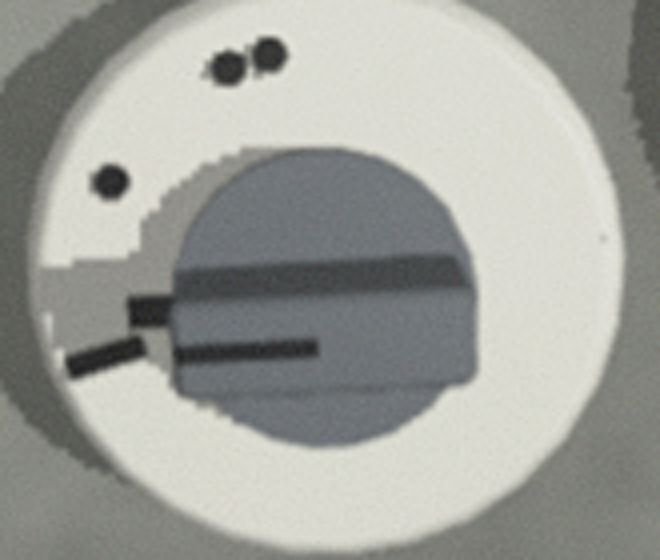

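The bar lies at about 182.7°, and the rib at about 198°. The pair's middle is then at 108°, so the knob must turn 75° clockwise. First I'll align across the bar and go down.

>>> {"api": "drive_tool", "payload": {
  "increments": [
    [[0.003, -0.001, 0.01, 0, 0, -10.5, 0.05], [0.003, -0.001, 0.03, 0, 0, -21, 0.05], [0.003, -0.001, 0.05, 0, 0, -31.5, 0.05], [0.003, -0.001, 0.07, 0, 0, -42, 0.05], [0.003, -0.001, 0.08, 0, 0, -52.5, 0.05], [0.003, -0.001, 0.08, 0, 0, -63, 0.05], [0.003, -0.001, 0.08, 0, 0, -73, 0.05], [0.003, -0.001, 0.08, 0, 0, -83, 0.05], [0.003, -0.001, 0.08, 0, 0, -92.5, 0.05], [0.003, -0.001, 0.08, 0, 0, -92.5, 0.05], [0.003, -0.001, 0.11, 0, 0, -92.5, 0.05], [0.003, -0.001, 0.14, 0, 0, -92.5, 0.05], [0.003, -0.001, 0.154, 0, 0, -92.5, 0.05], [0.003, -0.001, 0.157, 0, 0, -92.5, 0.05], [0.003, -0.001, 0.157, 0, 0, -92.5, 0.05]]
  ]
}}

```text
t: 9.48
tcp_pos: [0.4624, -0.003, 0.0748]
ee_rot: [[-0.999, -0.043, 0.001], [-0.043, 0.999, -0.0], [-0.001, -0.0, -1.0]]
wrist_force: [-0.2, -0.1, 1.0]
finger_gap: 0.0499
finger_force: 0.0
```

>>> {"api": "drive_tool", "payload": {
  "increments": [
    [[0, -0.0015, 0, 0, 0, 0, 0.04], [0, -0.0015, 0, 0, 0, 0, 0.03], [0, -0.0015, 0, 0, 0, 0, 0.026], [0, -0.0015, 0, 0, 0, 0, 0.015], [0, -0.0015, 0, 0, 0, 0, 0.015], [0, -0.0015, 0, 0, 0, 0, 0.015], [0, -0.0015, 0, 0, 0, 0, 0.015], [0, -0.0015, 0.002, 0, 0, 0, 0.015], [0, -0.0015, 0.004, 0, 0, 0, 0.015], [0, -0.0015, 0.006, 0, 0, 0, 0.015], [0, -0.0015, 0.0075, 0, 0, 0, 0.015], [0, -0.0015, 0.0075, 0, 0, 0, 0.015], [0, -0.0015, 0.0075, 0, 0, 0, 0.015]]
  ],
  "grip_force": 60
}}

```text
t: 11.1
tcp_pos: [0.4624, -0.0044, 0.0672]
ee_rot: [[-0.999, -0.044, 0.001], [-0.044, 0.999, -0.0], [-0.001, -0.0, -1.0]]
wrist_force: [-1.5, -0.1, 13.5]
finger_gap: 0.0211
finger_force: 62.5
```

>>> {"api": "drive_tool", "payload": {
  "increments": [
    [[0, 0, 0, 0, 0, 4, 0.015], [0, 0, 0, 0, 0, 9, 0.015], [0, 0, 0, 0, 0, 14, 0.015], [0, 0, 0, 0, 0, 19, 0.015], [0, 0, 0, 0, 0, 24, 0.015]]
  ]
}}

```text
t: 11.72
tcp_pos: [0.4622, -0.0046, 0.0673]
ee_rot: [[-0.93, 0.369, 0.001], [0.369, 0.93, -0.0], [-0.001, -0.0, -1.0]]
wrist_force: [-1.8, -0.7, 13.3]
finger_gap: 0.0207
finger_force: 62.8
```

Run:
```python
from h import *
d=grab('side');o=manip.get_obs();print(o['tcp_pos'],o['wrist_force'],o['torque'])
a=cv2.cvtColor(d['pixels'],cv2.COLOR_RGB2BGR)[185:260,185:275]
a0=cv2.imread('pics/side0.png')[185:260,185:275]
cv2.imwrite('pics/s4.png',cv2.resize(np.hstack([a0,a]),None,fx=4,fy=4,interpolation=cv2.INTER_CUBIC))
```

```text
[ 0.46220086 -0.00460039  0.06726364] [-0.21241276 -0.13791829 13.58622553] [-0.24340108  0.39262465  0.0837461 ]
```

View pics/s4.png

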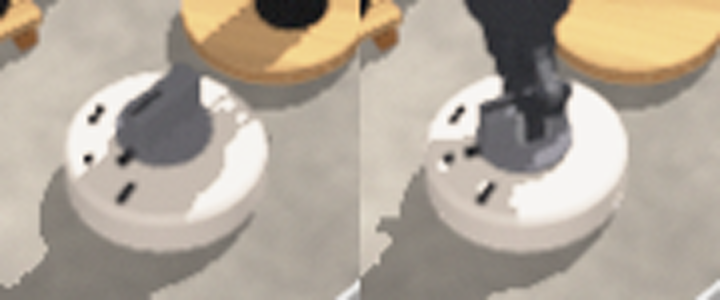

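The rib and studs haven't moved (rib at 124,193 before, 484−360=124,192 now) and the nose has turned toward the single stud, so the timer is holding. I'll finish the turn with 50.5° more, then let the knob up and release.

>>> {"api": "drive_tool", "payload": {
  "increments": [
    [[0, 0, 0, 0, 0, 5, 0.015], [0, 0, 0, 0, 0, 10, 0.015], [0, 0, 0, 0, 0, 15, 0.015], [0, 0, 0, 0, 0, 20, 0.015], [0, 0, 0, 0, 0, 25, 0.015], [0, 0, 0, 0, 0, 30, 0.015], [0, 0, 0, 0, 0, 35, 0.015], [0, 0, 0, 0, 0, 40, 0.015], [0, 0, 0, 0, 0, 45, 0.015], [0, 0, 0, 0, 0, 49, 0.015], [0, 0, 0, 0, 0, 50.5, 0.015], [0, 0, 0, 0, 0, 50.5, 0.015], [0, 0, 0, 0, 0, 50.5, 0.015]]
  ]
}}

```text
t: 13.4
tcp_pos: [0.4618, -0.0048, 0.0672]
ee_rot: [[-0.309, 0.951, -0.0], [0.951, 0.309, -0.0], [-0.0, -0.0, -1.0]]
wrist_force: [-3.3, -0.7, 13.3]
finger_gap: 0.0208
finger_force: 62.7
```

>>> {"api": "drive_tool", "payload": {
  "increments": [
    [[0, 0, -0.003, 0, 0, 0, 0.015], [0, 0, -0.006, 0, 0, 0, 0.015], [0, 0, -0.0075, 0, 0, 0, 0.015], [0, 0, -0.0075, 0, 0, 0, 0.05], [0, 0, -0.0075, 0, 0, 0, 0.05], [0, 0, -0.0075, 0, 0, 0, 0.05], [0, 0, -0.0075, 0, 0, 0, 0.05], [0, 0, -0.03, 0, 0, 0, 0.05], [0, 0, -0.07, 0, 0, 0, 0.05], [0, 0, -0.11, 0, 0, 0, 0.05], [0, 0, -0.15, 0, 0, 0, 0.05], [0, 0, -0.165, 0, 0, 0, 0.05], [0, 0, -0.165, 0, 0, 0, 0.05]]
  ]
}}

```text
t: 15.02
tcp_pos: [0.4626, -0.0045, 0.2327]
ee_rot: [[-0.309, 0.951, 0.002], [0.951, 0.309, 0.0], [-0.001, 0.002, -1.0]]
wrist_force: [0.2, 0.0, -0.4]
finger_gap: 0.0499
finger_force: 0.0
```

Run:
```python
from h import *
d=grab('wrist','w5.png');s=grab('side')
import pickle;pickle.dump((d,s),open('d5.pkl','wb'))
b=cv2.imread('pics/w5.png')[40:330]
a=cv2.resize(cv2.cvtColor(s['pixels'],cv2.COLOR_RGB2BGR)[180:325,185:325],None,fx=2,fy=2)
cv2.imwrite('pics/ws5.png',np.hstack([b,a]))
```

```text
(no output)
```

View pics/ws5.png

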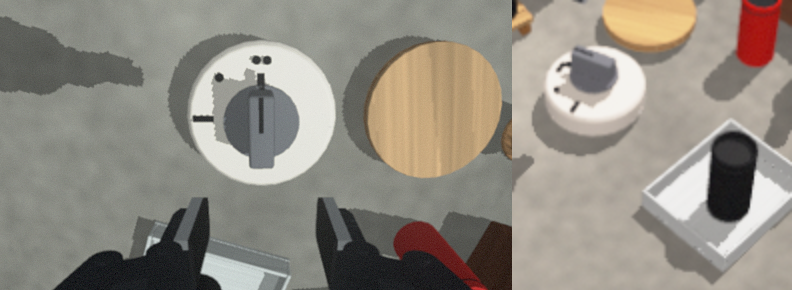

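The pointer (261,79) lines up with the middle of the pair (262,60), the timer hasn't moved, and the pot stands in the tray.

```bash
python3 -c "
from plant import manip
print(manip.job_done())"
```

```text
the job is handed in; nothing more can be done
None
```

The tall pot stands released in the soak tray, the timer's pointer is midway between the pair of studs with the timer unmoved, and the job is handed in; no verdict was returned.

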